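Fit the lemon reamer on the stall's citrus press

ROBOT

A 6-joint arm with a two-finger parallel gripper is mounted at the origin on the work surface. World frame = base frame: x ahead of the robot, y to its left, z up, the work surface at z = 0. Lengths are in mm, angles in rad, forces in N, time in s.
With the tool pointing down it reaches from about 350 to 1000 mm from the base axis. Payload 7.1 kg.
Tool frame: the origin (TCP) lies at the centre of the arm's flange, where the gripper is bolted on; the fingertips stand 173 mm ahead of it and the grasp point (between the pads) lies 155 mm ahead of it (arm.grasp_offset is the z of the grasp point in the tool frame, in mm); z points along the fingers, y is the direction in which the jaws open and shut (so a half turn about z gives the same grasp; the last joint's range is limited). The gripper opens to 85 mm and grips with 20 to 120 N. Pads are 22 mm wide; open, the fingers measure 114 mm over their backs; the gripper's body (76 mm by 85 mm) begins 54 mm behind the grasp point. The pads swing forward as they close: fully open they stand 13 mm farther back than shut.
Start: joints at [1.234, 0.423, 1.63, -0, 1.089, -0.019], TCP at [195.267, 593.698, 404.719] pointing down, gripper open.
Joint ranges: [-3, 3], [-0.9, 2.11], [0.09, 2.58], [-1.31, 4.45], [0.11, 2.69], [-2.54, 2.54]. Speed limits (rad/s): [2.39, 2.39, 3.01, 3.14, 3.14, 3.14].

INTERFACE

Orientations are given as a unit quaternion [x, y, z, w].
In Python, from workcell import arm, cams gives the robot as it stands.
- The arm moves only by the tool play_rows, never from a script. Its argument "series" is a list of rows, each an object with "gripper": the opening, from 0 (shut) to 1 (fully open); "delta_pos": the shift along the world's x, y, z in m, a list of three; "delta_rot": the turn, a rotation vector about the world's x, y, z in degrees, a list of three. A call has 1 to 10 rows; each row is the pose to reach, as a shift and turn from the pose commanded when the call began; what a row does not reach only later rows make up. A row lasts 1/12 s, in which the tool goes at most 41.7 mm and 7.16 degrees, less where a joint would pass 70% of its speed; a pose out of reach is approached as far as the arm can. A call with a gripper value outside its range is refused whole. The fingers move at their own pace and stop on an object; "grip_force" is the grip in N (left out, the last holds). Time passes only in rows, so rows that repeat a pose let the fingers close. It gives the time, the measured TCP pose, the force and the opening at its end, in the units of the state.
- arm.get_state(): the state, without advancing time (a new reading comes with each control period).
- cams.grab_frame(name): name is "scene" or "top"; returns a dict with "frame" (384x512x3 uint8, blue, green, red), "mtx" (3x3 intrinsics, pixels), "view" (4x4, takes a point from world to camera coordinates). Camera axes: x right, y down, z forward; pixel columns grow to the right and rows downward; lengths in mm; the calibration is good to about 2 mm. A picture is of the moment at which its call begins. There is no depth.
- arm.close_job(): hands the job in, once; it reports no verdict.
The state is a dict: "clock": time; "joints": joint angles; "joint_vel": joint speeds; "joint_torque": joint torques, N m; "eef_pos": TCP position; "ee_rot": TCP orientation; "contact_force": force on the tool from outside, world axes, zero at the start; "ft_torque": the same for the moment, N m; "width": opening from 0.0 (shut) to 1.0 (fully open).
Only numpy, scipy, OpenCV 4.12 (cv2) and the standard library are available. Lean on these libraries where they do the work, as an engineer would, in place of code of your own. Each camera call takes 0.05 s, during which the arm holds its last target.

TASK

Fit the small lemon reamer on the citrus press: set it upright over the press's tapered spigot and press it straight down until it is fully home against the hub and grips by itself, then let go. Leave the large reamer standing where it is.

Things in the scene. Friction and masses are not known exactly. Their poses are not given: they have to be found in the camera images.
- small_reamer_centre (a point): The small reamer to fit: white plastic, acorn-shaped, round, standing upright. Straight side 44 mm across up to 34 mm (grip here), then a ribbed dome to a blunt tip; 58 mm high, about 40 g. In its foot a central tapered socket, 21.6 mm wide at the mouth, 12 mm at the top, 31 mm deep. This point is on its axis half-way up, 29 mm above the foot; z to the tip. Any yaw will do.
- large_reamer_centre (a point): The other reamer, to be left alone: same white plastic and shape but larger, 62 mm across and 68 mm high. This point is on its axis half-way up, 34 mm above its foot; z up.
- press: The citrus press, fixed: a low round white machine 156 mm wide with a shallow steel drip bowl on top, 168 mm wide, its rim 62 mm above the table. In its middle a grey hub 40 mm across with a flat top 66 mm above the table; on the hub stands the steel tapered spigot. Origin under its centre, on the table; z up.
- spigot_seat (a point): Middle of the hub's flat top, at the root of the spigot; z up. The spigot is 26 mm high, 25 mm wide at the root, 18 mm near the tip, with four sprung ribs. A reamer merely set on it stops about 10 mm short of the hub; pushing it home takes up to 12 to 18 N, then its foot lies on the hub and the ribs hold it by friction. Home, the small reamer's centre is 29 mm above this point.
There are look-alikes about, which are no part of the job. Leave any green look-alike of the part that bears small_reamer_centre alone.

How it is judged:
By the outcome, as a careful person would: the job done as asked, in the order asked, and still so for the second after the job is handed in, with the robot touching nothing.
It also fails if it takes over 35 s, if anything falls off the work surface, if the arm or the gripper's body presses on something with over 40 N, if the wrist force passes 120 N, or if a joint passes its speed limit or range.

## Working session

There is one attempt and no reset: what is moved stays moved. The work goes in short steps, Python scripts to look and compute and a tool call to move; the robot and the scene stay as the last step left them, time stands still between calls to the robot, and variables do not carry over. Pictures are saved under pics/ and viewed, and the job is handed in when it is done.

Besides the shell and the picture viewer there is one more tool, called after "Request:" as name([rows], argument=value, ...), one row to a line, values as JSON. play_rows: Moves the arm, as the interface text tells. Its arguments: {"type":"object","properties":{"series":{"type":"array","items":{"type":"object","properties":{"gripper":{"type":"number"},"delta_pos":{"type":"array","items":{"type":"number"}},"delta_rot":{"type":"array","items":{"type":"number"}}}}},"grip_force":{"type":"number"}},"required":["series"]}

```bash
mkdir -p pics; cat > h.py <<'E'
import numpy as np, cv2
from workcell import arm, cams
def ray(c,u,v):
    R=c['view'][:3,:3];t=c['view'][:3,3]
    d=R.T@np.linalg.inv(c['mtx'])@np.array([u,v,1.]);o=-R.T@t
    return o,d/np.linalg.norm(d)
def onz(c,u,v,z):
    o,d=ray(c,u,v);return o+d*(z-o[2])/d[2]
def proj(c,p):
    q=c['view'][:3,:3]@np.array(p,float)+c['view'][:3,3];w=c['mtx']@q;return w[:2]/w[2]
def tri(c1,a,c2,b):
    o,d=ray(c1,*a);p,e=ray(c2,*b)
    s=np.linalg.lstsq(np.stack([d,-e],1),p-o,rcond=None)[0]
    A,B=o+d*s[0],p+e*s[1];return (A+B)/2,np.linalg.norm(A-B)
def grab(n):
    c=cams.grab_frame(n); c={k:np.array(c[k]) for k in('frame','mtx','view')};return c
E
python3 - <<'E'
from h import *
import pickle
for n in('scene','top'):
    c=grab(n);cv2.imwrite(f'pics/{n}0.png',c['frame']);pickle.dump(c,open(n+'0.pkl','wb'))
    o,d=ray(c,256,192);print(n,o.round(),d.round(2),c['mtx'][0,0])
s=arm.get_state();print(s)
E
```

```text
scene [ 942. -484.  537.] [-0.56  0.57 -0.6 ] 381.3727871650683
top [ 384.   10. 1100.] [ 0.1  -0.03 -0.99] 379.3745155052677
{'clock': 0.1, 'joints': array([ 1.23399385e+00,  4.23792780e-01,  1.63058498e+00,  7.95170342e-06,
        1.08859982e+00, -1.89890812e-02]), 'joint_vel': array([-0.00113144, -0.00112651, -0.00324684, -0.00029471,  0.000485  ,
        0.00070319]), 'joint_torque': array([ 2.37788154e-04, -5.58422542e+01, -2.82446891e+01,  9.62797390e-05,
        3.05606656e-03, -9.91682725e-06]), 'eef_pos': array([195.19537688, 593.48477055, 404.01678167]), 'ee_rot': array([ 1.58240558e-01,  9.87400347e-01, -6.80911772e-04, -1.26003230e-04]), 'contact_force': array([-1.01410234,  0.02590699,  0.07390811]), 'ft_torque': array([-0.00716693, -0.03250214,  0.06267575]), 'width': 0.9999053894156138}
```

View pics/scene0.png

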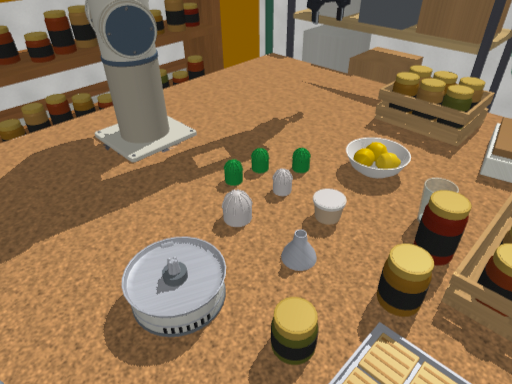

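View pics/top0.png

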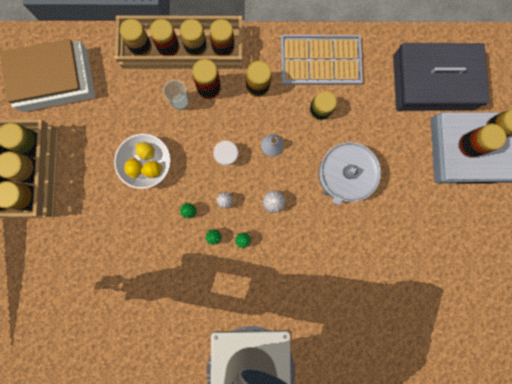

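The scene view shows these objects:
- Large white reamer at (237,208).
- Small white reamer at (282,182).
- Three green look-alikes at (233,172), (260,160) and (301,160).
- Tapered grey funnel at (299,250).
- White pot at (329,207).
- Press at (175,285).

In the top view, the small reamer is at (225,200), the large one at (274,201) and the spigot near (351,171). The white ribbed piece at scene (282,182) / top (225,200) fits the description. I'll confirm with crops and measure.

```bash
python3 - <<'E'
from h import *
import pickle
s=pickle.load(open('scene0.pkl','rb'));t=pickle.load(open('top0.pkl','rb'))
def crop(c,x0,y0,w,h,k):return cv2.resize(c['frame'][y0:y0+h,x0:x0+w],(w*k,h*k),interpolation=cv2.INTER_CUBIC)
a=crop(s,210,140,100,100,4);b=crop(t,180,160,100,100,4)
cv2.imwrite('pics/c1.png',np.hstack([a,b]))
a=crop(s,115,230,120,105,3);b=crop(t,310,130,80,80,4)
b=cv2.copyMakeBorder(b,0,0,0,0,0); H=320;a=cv2.resize(a,(int(360*320/315),320))
cv2.imwrite('pics/c2.png',np.hstack([a,b]))
for n,c,boxes in(('scene',s,dict(small=(268,165,30,35),large=(218,184,40,46))),('top',t,dict(small=(212,188,26,24),large=(258,186,32,32)))):
  hsv=cv2.cvtColor(c['frame'],cv2.COLOR_BGR2HSV)
  m=((hsv[...,1]<75)&(hsv[...,2]>90)).astype(np.uint8)
  for k,(x,y,w,h) in boxes.items():
    q=m[y:y+h,x:x+w];N,l,st,ce=cv2.connectedComponentsWithStats(q);i=1+st[1:,4].argmax()
    print(n,k,st[i][:2]+[x,y],st[i][2:],ce[i]+[x,y])
  for nm,z in(('small',29),('large',34)):
    pass
print(onz(t,225,200,30),onz(t,274,201,34),onz(t,351,171,75))
E
```

```text
scene small [273 168] [ 20  29 466] [282.07296137 182.16309013]
scene large [222 189] [ 30  38 937] [236.8036286  208.32337247]
top small [217 192] [ 16  16 201] [224.34825871 199.94527363]
top large [263 191] [ 22  22 388] [273.50773196 201.22164948]
[473.89889281  68.57395788  30.        ] [469.7840057  -69.64168546  34.        ] [ 547.65314416 -279.62435499   75.        ]
```

View pics/c1.png

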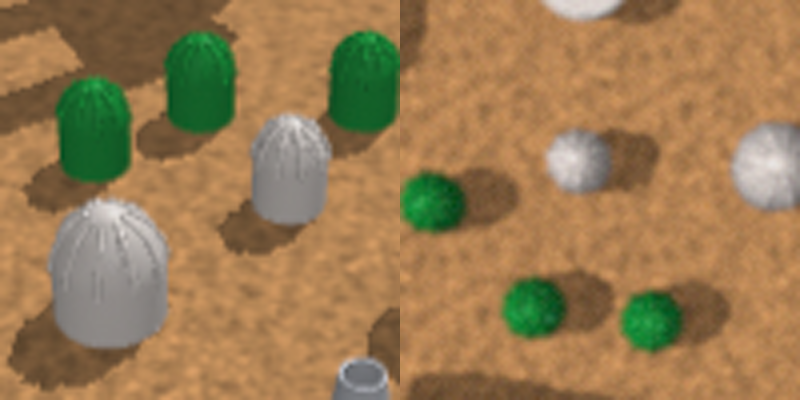

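View pics/c2.png

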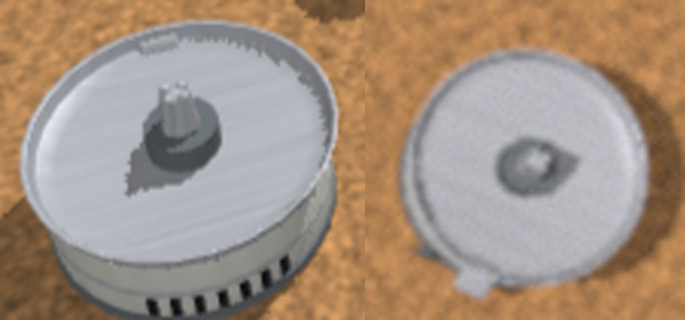

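Crop confirmed: the white small ribbed acorn at scene (282,182) is the small reamer. The larger white one and the green ones are to be left alone. The spigot and hub are clear in both views. Next I'll measure positions.

```bash
python3 - <<'E'
from h import *
import pickle
s=pickle.load(open('scene0.pkl','rb'));t=pickle.load(open('top0.pkl','rb'))
print('small',tri(s,(282.3,182.2),t,(224.6,200.0)),'large',tri(s,(236.8,208.3),t,(273.5,201.2)))
for z in(25,29,33):print(z,onz(s,282.3,182.2,z)[:2].round(1),onz(t,224.5,200,z)[:2].round(1))
p,_=tri(s,(282.3,182.2),t,(224.6,200.0))
for z in(0,29,58):print(proj(s,[p[0],p[1],z]).round(1),proj(t,[p[0],p[1],z]).round(1))
# hub dark mask
for n,c,(x,y,w,h) in(('s',s,(150,245,50,50)),('t',t,(330,150,45,45))):
  g=cv2.cvtColor(c['frame'],cv2.COLOR_BGR2GRAY)[y:y+h,x:x+w]
  print(n);print('\n'.join(f'{y+i:3d} '+' '.join(f'{v:3d}' for v in r[8:38]) for i,r in enumerate(g) if 8<=i<40))
E
```

```text
small (array([475.40518718,  70.99263288,  23.86896657]), np.float64(2.7171826813480444)) large (array([470.3512629 , -68.37887446,  25.2685859 ]), np.float64(1.284897966125617))
25 [477.3  70.9] [474.3  70.3]
29 [480.9  66.5] [474.  70.]
33 [484.6  62.2] [473.7  69.8]
[281.4 190.5] [224.7 200.3]
[281.8 180.4] [224.2 199.5]
[282.2 170. ] [223.6 198.6]
s
253 184 182 183 183 184 185 185 185 185 185 184 182 182 181 181 182 180 181 180 181 180 180 180 179 179 180 180 181 181 181
254 184 186 186 186 185 185 185 183 182 181 182 181 181 180 181 180 180 180 180 180 179 179 180 180 181 181 182 182 182 183
255 186 186 185 183 182 182 181 181 181 181 180 181 181 181 180 180 180 180 181 181 181 181 181 181 182 182 183 184 185 185
256 183 181 181 182 181 181 180 181 181 181 180 179 180 180 180 177 186 187 178 182 182 182 183 183 184 184 184 184 184 183
257 181 181 181 181 182 181 181 181 180 180 183 187 183 178 171 156 186 187 168 183 183 184 184 184 184 183 182 181 179 180
258 182 182 182 182 181 180 181 182 179 172 181 202 182 172 167 148 164 152 158 184 184 184 183 182 181 181 180 180 181 180

[... 6493 characters left out ...]
 177 181 179 179 180 186 184 186 188 185 185 183 183 184 185 186 184 184 188 185
185 176 181 180 180 184 180 185 180 179 179 181 176 176 178 180 184 183 184 184 191 186 190 185 184 185 185 184 187 184 187
186 173 177 178 181 178 179 181 182 183 184 180 177 181 179 176 183 178 181 183 180 183 186 183 187 187 187 186 188 184 184
187 178 181 174 177 177 181 180 182 180 180 184 178 181 180 182 180 183 178 186 183 181 187 190 183 185 187 183 184 191 186
188 181 177 174 179 179 179 176 180 177 179 181 182 182 180 184 179 181 181 182 183 184 183 177 182 186 188 185 184 183 184
189 177 179 180 178 175 176 173 178 179 180 182 182 186 182 182 182 184 183 183 181 180 184 182 183 181 181 190 188 186 187
```

```bash
python3 - <<'E'
from h import *
import pickle
s=pickle.load(open('scene0.pkl','rb'));t=pickle.load(open('top0.pkl','rb'))
print('tip',tri(s,(172.2,259.2),t,(352.2,170)),onz(s,172.2,259.2,92),onz(t,352.2,170,92))
print('hub',tri(s,(174.4,270.3),t,(350.,171.6)),onz(s,174.4,270.3,66),onz(t,350,171.6,66))
# rim outline
out={}
for n,c,(x,y,w,h) in(('s',s,(110,225,130,120)),('t',t,(308,128,84,84))):
  f=c['frame'][y:y+h,x:x+w];hsv=cv2.cvtColor(f,cv2.COLOR_BGR2HSV)
  m=((hsv[...,1]<80)).astype(np.uint8)
  m=cv2.morphologyEx(m,cv2.MORPH_OPEN,np.ones((7,7)))
  cs,_=cv2.findContours(m,cv2.RETR_EXTERNAL,cv2.CHAIN_APPROX_NONE);k=max(cs,key=cv2.contourArea)[:,0]+[x,y]
  # cast contour onto z=62, keep far/upper rim part, robust circle R=84
  P=np.array([onz(c,u,v,62)[:2] for u,v in k])
  from scipy.optimize import least_squares
  r=least_squares(lambda q:np.hypot(*(P-q[:2]).T)-84,[547,-280],loss='soft_l1',f_scale=1)
  r2=least_squares(lambda q:np.hypot(*(P-q[:2]).T)-q[2],[547,-280,84],loss='cauchy',f_scale=1)
  e=np.hypot(*(P-r.x).T)-84
  print(n,r.x,r2.x,np.percentile(e,[5,25,50,75,95]).round(1),len(P))
E
```

```text
tip (array([ 548.26119293, -278.76509888,   89.19553328]), np.float64(0.53617924004644)) [ 550.91541625 -279.85387955   92.        ] [ 547.65766546 -278.19048077   92.        ]
hub (array([ 548.2160433 , -279.34376524,   63.63410015]), np.float64(1.5045936587029536)) [ 550.70315904 -279.80923966   66.        ] [ 547.42212613 -279.31513079   66.        ]
s [ 560.60676865 -285.553032  ] [ 550.25449938 -280.382153     83.16920955] [-4.7  1.7  9.  14.  21.9] 294
t [ 547.81581413 -280.00758854] [ 548.23424557 -280.79375498   84.38285091] [-1.9 -0.1  1.1  3.2  8.6] 180
```

Request:
play_rows([
  {"delta_pos": [0.14, -0.26, -0.05], "gripper": 1},
  {"delta_pos": [0.14, -0.26, -0.05], "gripper": 1},
  {"delta_pos": [0.14, -0.26, -0.05], "gripper": 1},
  {"delta_pos": [0.14, -0.26, -0.05], "gripper": 1},
  {"delta_pos": [0.279, -0.523, -0.105], "gripper": 1},
  {"delta_pos": [0.279, -0.523, -0.105], "gripper": 1},
  {"delta_pos": [0.279, -0.523, -0.105], "gripper": 1},
  {"delta_pos": [0.279, -0.523, -0.105], "gripper": 1},
  {"delta_pos": [0.279, -0.523, -0.105], "gripper": 1},
  {"delta_pos": [0.279, -0.523, -0.105], "gripper": 1},
], grip_force=30)

```text
invalid input at $.series[0]: expected keys gripper, delta_pos, delta_rot
```

Request:
play_rows([
  {"delta_pos": [0.279, -0.523, -0.105], "delta_rot": [0, 0, 0], "gripper": 1},
  {"delta_pos": [0.279, -0.523, -0.105], "delta_rot": [0, 0, 0], "gripper": 1},
  {"delta_pos": [0.279, -0.523, -0.105], "delta_rot": [0, 0, 0], "gripper": 1},
  {"delta_pos": [0.279, -0.523, -0.105], "delta_rot": [0, 0, 0], "gripper": 1},
  {"delta_pos": [0.279, -0.523, -0.105], "delta_rot": [0, 0, 0], "gripper": 1},
  {"delta_pos": [0.279, -0.523, -0.105], "delta_rot": [0, 0, 0], "gripper": 1},
  {"delta_pos": [0.279, -0.523, -0.105], "delta_rot": [0, 0, 0], "gripper": 1},
  {"delta_pos": [0.279, -0.523, -0.105], "delta_rot": [0, 0, 0], "gripper": 1},
  {"delta_pos": [0.279, -0.523, -0.105], "delta_rot": [0, 0, 0], "gripper": 1},
  {"delta_pos": [0.279, -0.523, -0.105], "delta_rot": [0, 0, 0], "gripper": 1},
], grip_force=30)

```text
clock: 0.93
eef_pos: [388.7, 229.8, 331.7]
ee_rot: [0.158, 0.987, 0.0, 0.0]
contact_force: [1.0, 0.2, -1.6]
width: 0.998
```

Request:
play_rows([
  {"delta_pos": [0.086, -0.16, -0.032], "delta_rot": [0, 0, 0], "gripper": 1},
  {"delta_pos": [0.086, -0.16, -0.032], "delta_rot": [0, 0, 0], "gripper": 1},
  {"delta_pos": [0.086, -0.16, -0.032], "delta_rot": [0, 0, 0], "gripper": 1},
  {"delta_pos": [0.086, -0.16, -0.032], "delta_rot": [0, 0, 0], "gripper": 1},
  {"delta_pos": [0.086, -0.16, -0.032], "delta_rot": [0, 0, 0], "gripper": 1},
  {"delta_pos": [0.086, -0.16, -0.032], "delta_rot": [0, 0, 0], "gripper": 1},
  {"delta_pos": [0.086, -0.16, -0.032], "delta_rot": [0, 0, 0], "gripper": 1},
])

```text
clock: 1.52
eef_pos: [474.5, 70.8, 299.6]
ee_rot: [0.16, 0.987, -0.0, -0.001]
contact_force: [-0.1, 0.6, -0.1]
width: 0.998
```

```bash
python3 - <<'E'
from h import *
s=arm.get_state();print(s['eef_pos'],s['joints'].round(2))
c=grab('scene');cv2.imwrite('pics/s1.png',c['frame'])
E
```

```text
[474.45222775  70.79489335 299.56201389] [ 0.12  0.38  2.02  0.    0.75 -1.13]
```

View pics/s1.png

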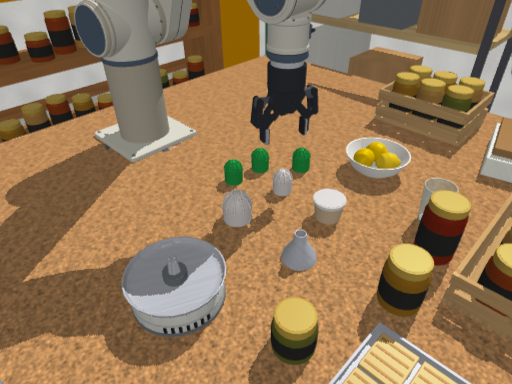

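The gripper hangs above the small reamer at (285,120), clear of everything. Next I descend and do a gentle centring squeeze.

Request:
play_rows([
  {"delta_pos": [0, 0, -0.04], "delta_rot": [0, 0, 0], "gripper": 1},
  {"delta_pos": [0, 0, -0.08], "delta_rot": [0, 0, 0], "gripper": 1},
  {"delta_pos": [0, 0, -0.105], "delta_rot": [0, 0, 0], "gripper": 1},
  {"delta_pos": [0, 0, -0.121], "delta_rot": [0, 0, 0], "gripper": 0.75},
  {"delta_pos": [0, 0, -0.121], "delta_rot": [0, 0, 0], "gripper": 0.65},
  {"delta_pos": [0, 0, -0.121], "delta_rot": [0, 0, 0], "gripper": 0.6},
  {"delta_pos": [0, 0, -0.121], "delta_rot": [0, 0, 0], "gripper": 0.55},
  {"delta_pos": [0, 0, -0.121], "delta_rot": [0, 0, 0], "gripper": 0.5},
  {"delta_pos": [0, 0, -0.121], "delta_rot": [0, 0, 0], "gripper": 0.4},
  {"delta_pos": [0, 0, -0.121], "delta_rot": [0, 0, 0], "gripper": 0.4},
], grip_force=25)

```text
clock: 2.4
eef_pos: [474.9, 72.0, 180.2]
ee_rot: [0.158, 0.987, 0.0, 0.001]
contact_force: [0.3, 2.6, 4.3]
width: 0.505
```

```bash
python3 - <<'E'
from h import *
c=grab('scene');cv2.imwrite('pics/s2.png',cv2.resize(c['frame'][60:240,200:380],None,fx=3,fy=3))
s=arm.get_state();print(s['eef_pos'],s['width'],s['contact_force'])
E
```

```text
[474.89675989  71.91949481 180.14677842] 0.49875678474936674 [5.04706110e-03 3.05623812e+00 5.56370459e+00]
```

View pics/s2.png

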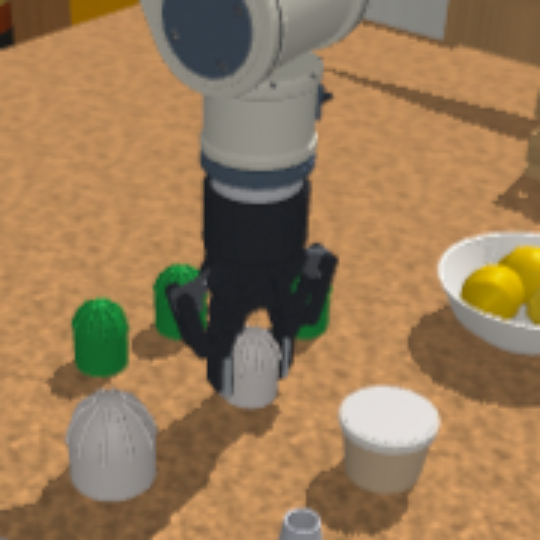

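Width is about 44 mm across the reamer, which is right. Next I open, turn the jaws about 90° in place and squeeze the other way.

Request:
play_rows([
  {"delta_pos": [0, 0, 0], "delta_rot": [0, 0, 0], "gripper": 1},
  {"delta_pos": [0, 0, 0], "delta_rot": [0, 0, 0], "gripper": 1},
  {"delta_pos": [0, 0, 0], "delta_rot": [0, 0, 0], "gripper": 1},
  {"delta_pos": [0, 0, 0], "delta_rot": [0, 0, -7], "gripper": 1},
  {"delta_pos": [0, 0, 0], "delta_rot": [0, 0, -14], "gripper": 1},
  {"delta_pos": [0, 0, 0], "delta_rot": [0, 0, -21], "gripper": 1},
  {"delta_pos": [0, 0, 0], "delta_rot": [0, 0, -28], "gripper": 1},
  {"delta_pos": [0, 0, 0], "delta_rot": [0, 0, -35], "gripper": 1},
  {"delta_pos": [0, 0, 0], "delta_rot": [0, 0, -42], "gripper": 1},
  {"delta_pos": [0, 0, 0], "delta_rot": [0, 0, -49], "gripper": 1},
])

```text
clock: 3.28
eef_pos: [474.3, 71.6, 178.9]
ee_rot: [0.556, 0.831, -0.0, -0.0]
contact_force: [-0.3, 0.2, 0.2]
width: 1.0
```

Request:
play_rows([
  {"delta_pos": [0, 0, 0], "delta_rot": [0, 0, -7], "gripper": 1},
  {"delta_pos": [0, 0, 0], "delta_rot": [0, 0, -14], "gripper": 1},
  {"delta_pos": [0, 0, 0], "delta_rot": [0, 0, -21], "gripper": 1},
  {"delta_pos": [0, 0, 0], "delta_rot": [0, 0, -28], "gripper": 1},
  {"delta_pos": [0, 0, 0], "delta_rot": [0, 0, -35], "gripper": 1},
  {"delta_pos": [0, 0, 0], "delta_rot": [0, 0, -41], "gripper": 1},
  {"delta_pos": [0, 0, 0], "delta_rot": [0, 0, -41], "gripper": 1},
])

```text
clock: 3.87
eef_pos: [474.3, 71.6, 178.9]
ee_rot: [0.811, 0.585, -0.0, -0.0]
contact_force: [-0.2, -0.5, 0.2]
width: 1.002
```

```bash
python3 - <<'E'
from h import *
s=arm.get_state();print(s['eef_pos'],s['width'],s['contact_force'],s['ee_rot'],s['clock'])
c=grab('scene');cv2.imwrite('pics/s3.png',cv2.resize(c['frame'][60:240,200:380],None,fx=3,fy=3))
E
```

```text
[474.27162982  71.59531803 178.8834882 ] 1.001542051797577 [-0.18852759 -0.46043363  0.16766607] [ 8.11196946e-01  5.84772997e-01 -2.14547066e-04 -1.04608073e-04] 3.8667
```

View pics/s3.png

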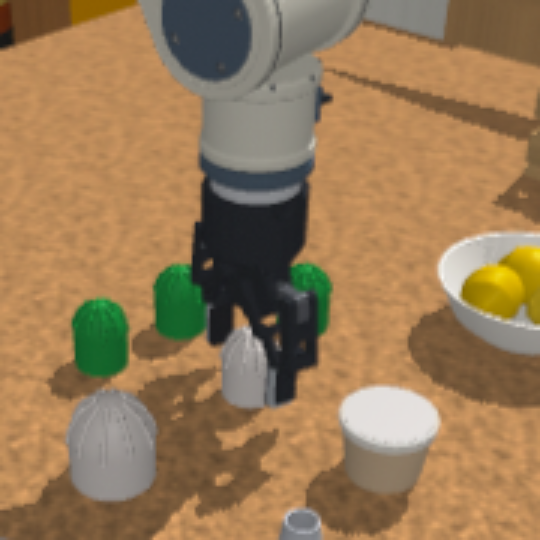

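The reamer stands upright between the jaws at crop (247,365), with the jaws now along x. Closing firmly.

Request:
play_rows([
  {"delta_pos": [0, 0, 0], "delta_rot": [0, 0, 0], "gripper": 0.75},
  {"delta_pos": [0, 0, 0], "delta_rot": [0, 0, 0], "gripper": 0.62},
  {"delta_pos": [0, 0, 0], "delta_rot": [0, 0, 0], "gripper": 0.55},
  {"delta_pos": [0, 0, 0], "delta_rot": [0, 0, 0], "gripper": 0.5},
  {"delta_pos": [0, 0, 0], "delta_rot": [0, 0, 0], "gripper": 0.45},
  {"delta_pos": [0, 0, 0], "delta_rot": [0, 0, 0], "gripper": 0.4},
], grip_force=25)

```text
clock: 4.42
eef_pos: [474.2, 71.7, 179.1]
ee_rot: [0.81, 0.587, -0.0, -0.0]
contact_force: [-0.1, -0.0, 3.6]
width: 0.51
```

Request:
play_rows([
  {"delta_pos": [0, 0, 0], "delta_rot": [0, 0, 0], "gripper": 0.3},
  {"delta_pos": [0, 0, 0], "delta_rot": [0, 0, 0], "gripper": 0.2},
  {"delta_pos": [0, 0, 0], "delta_rot": [0, 0, 0], "gripper": 0.2},
], grip_force=80)

```text
clock: 4.67
eef_pos: [474.2, 71.7, 179.3]
ee_rot: [0.81, 0.586, -0.0, -0.0]
contact_force: [-1.6, 0.4, 6.7]
width: 0.493
```

```bash
python3 - <<'E'
from h import *
s=arm.get_state();print(s['eef_pos'],s['width'],s['contact_force'],s['ee_rot'],s['clock'])
E
```

```text
[474.24297641  71.74336495 179.321283  ] 0.49349601228003737 [-1.64015946  0.40854661  6.70515874] [ 8.09987812e-01  5.86446697e-01 -9.27402291e-05 -8.02736652e-05] 4.6667
```

Request:
play_rows([
  {"delta_pos": [0, 0, 0.02], "delta_rot": [0, 0, 0], "gripper": 0.2},
  {"delta_pos": [0, 0, 0.06], "delta_rot": [0, 0, 0], "gripper": 0.2},
  {"delta_pos": [0, 0, 0.1], "delta_rot": [0, 0, 0], "gripper": 0.2},
  {"delta_pos": [0.008, -0.03, 0.12], "delta_rot": [0, 0, 7], "gripper": 0.2},
  {"delta_pos": [0.016, -0.065, 0.12], "delta_rot": [0, 0, 14], "gripper": 0.2},
  {"delta_pos": [0.024, -0.1, 0.12], "delta_rot": [0, 0, 21], "gripper": 0.2},
  {"delta_pos": [0.032, -0.135, 0.12], "delta_rot": [0, 0, 28], "gripper": 0.2},
  {"delta_pos": [0.04, -0.17, 0.12], "delta_rot": [0, 0, 35], "gripper": 0.2},
  {"delta_pos": [0.046, -0.2, 0.12], "delta_rot": [0, 0, 42], "gripper": 0.2},
  {"delta_pos": [0.05, -0.23, 0.12], "delta_rot": [0, 0, 49], "gripper": 0.2},
])

```text
clock: 5.5
eef_pos: [524.7, -160.4, 299.1]
ee_rot: [0.501, 0.866, 0.0, 0.0]
contact_force: [0.6, 0.4, -0.7]
width: 0.496
```

```bash
python3 - <<'E'
from h import *
s=arm.get_state();print(s['eef_pos'],s['width'],s['contact_force'],s['ee_rot'],s['clock'],s['joints'].round(2))
E
```

```text
[ 524.72972303 -160.40305059  299.10958196] 0.4958279170899438 [ 0.58580245  0.42647467 -0.66596164] [5.00815115e-01 8.65554167e-01 3.34248020e-05 4.50911642e-04] 5.5 [-0.32  0.46  1.87 -0.    0.81 -0.84]
```

Request:
play_rows([
  {"delta_pos": [0.006, -0.03, 0], "delta_rot": [0, 0, 7], "gripper": 0.2},
  {"delta_pos": [0.012, -0.06, 0], "delta_rot": [0, 0, 14], "gripper": 0.2},
  {"delta_pos": [0.018, -0.09, 0], "delta_rot": [0, 0, 21], "gripper": 0.2},
  {"delta_pos": [0.022, -0.11, 0], "delta_rot": [0, 0, 28], "gripper": 0.2},
  {"delta_pos": [0.024, -0.119, 0], "delta_rot": [0, 0, 35], "gripper": 0.2},
  {"delta_pos": [0.024, -0.119, 0], "delta_rot": [0, 0, 41], "gripper": 0.2},
  {"delta_pos": [0.024, -0.119, 0], "delta_rot": [0, 0, 41], "gripper": 0.2},
])

```text
clock: 6.08
eef_pos: [548.2, -278.2, 298.6]
ee_rot: [0.168, 0.986, 0.0, -0.0]
contact_force: [0.2, 0.1, -0.5]
width: 0.496
```

```bash
python3 - <<'E'
from h import *
import pickle
s=arm.get_state();print(s['eef_pos'],s['width'],s['contact_force'],s['ee_rot'],s['clock'],s['joints'].round(2))
c=grab('scene');pickle.dump(c,open('s4.pkl','wb'))
cv2.imwrite('pics/s4.png',cv2.resize(c['frame'][140:340,80:280],None,fx=3,fy=3,interpolation=cv2.INTER_CUBIC))
E
```

```text
[ 548.18227445 -278.15949975  298.61523572] 0.4962264309248329 [ 0.18484281  0.09716932 -0.46714109] [ 1.67642323e-01  9.85847872e-01  2.51129749e-05 -1.52320152e-04] 6.0833 [-0.49  0.54  1.72 -0.    0.88 -1.72]
```

View pics/s4.png

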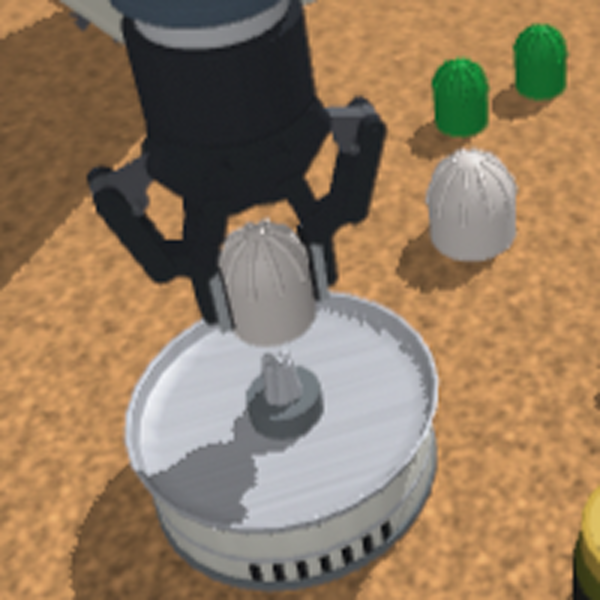

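The reamer is held upright above the spigot: foot arc bottom at crop (273,345), which is about full-frame (171,255), and spigot tip at (172,258). Next I compare the predicted foot outline with the seen one to remove the local camera bias.

```bash
python3 - <<'E'
from h import *
import pickle
c=pickle.load(open('s4.pkl','rb'));s0=pickle.load(open('scene0.pkl','rb'))
f=c['frame'].astype(int)
g=cv2.cvtColor(c['frame'],cv2.COLOR_BGR2GRAY)
print('     '+' '.join(f'{x:3d}' for x in range(150,192)))
for y in range(226,260):print(y,' '.join(f'{v:3d}' for v in g[y,150:192]))
T=np.array([548.18,-278.16])
for z in (119.3,119.3+25):
  th=np.linspace(0,2*np.pi,180);P=np.array([proj(c,[T[0]+22*np.cos(a),T[1]+22*np.sin(a),z]) for a in th])
  print('pred',z,P.min(0).round(1),P.max(0).round(1),proj(c,[*T,z]).round(1), 'bottom at',P[P[:,1].argmax()].round(1))
print('tipaxis',proj(c,[*T,119.3+58]),'spig tip',proj(c,[*T,92]),'hub',proj(c,[*T,66]))
E
```

```text
150 151 152 153 154 155 156 157 158 159 160 161 162 163 164 165 166 167 168 169 170 171 172 173 174 175 176 177 178 179 180 181 182 183 184 185 186 187 188 189 190 191
226  32  32  60 125 140 137 140 154 150 144 152 152 149 154 144 149 161 159 147 154 151 137 148 146 143 141 146 151 139 126 123 117 111  37  79 118 118 110  38  32  32  66
227  32  32  62 131 135 139 144 154 144 152 154 154 148 156 145 160 162 162 160 154 160 140 144 145 143 141 139 150 147 130 121 121 114  31  64 118 118 112  58  33  32  59
228  32  32  62 130 136 141 149 152 142 151 153 154 152 161 145 161 162 162 159 151 155 144 134 146 144 141 139 141 149 142 118 119 104  26  57 118 118 112  70  35  34  51
229  32  33  41  87 137 142 156 150 144 151 154 154 150 158 145 160 161 160 160 156 154 150 136 147 144 142 139 138 143 150 129 118 106  31  53 113 119 112  70  33  33  51
230  32  35  49  69 130 139 155 146 144 152 154 154 150 158 145 160 160 159 158 155 151 156 140 143 145 143 141 138 137 146 138 117 108  49  45  95 118 113  77  33  35  46
231  34  51  82  59 109 142 154 142 150 152 154 153 149 159 145 158 158 
[... 4474 characters left out ...]
8 174 169 179 189 182 165 197 198 178 194 194 194 196 195 196 194 193 192 191 191 191 192 191 191
258 194 192 191 191 192 191 191 192 193 193 192 192 192 192 192 193 190 174 131 129 138 169 176 156 174 163 168 195 195 194 194 193 193 191 191 191 192 191 191 192 191 191
259 192 192 192 192 193 194 194 193 193 193 192 193 193 193 193 194 187 151 136 134 125 134 183 190 169 155 171 187 191 191 191 191 191 191 191 192 190 190 191 189 189 190
pred 119.3 [155.  235.5] [184.  255.8] [169.6 245.4] bottom at [166.7 255.8]
pred 144.3 [152.2 223.7] [182.  243.8] [167.2 233.4] bottom at [164.2 243.8]
tipaxis [163.8046869  216.71573348] spig tip [172.06303289 257.74440855] hub [174.31242003 268.91969407]
```

```bash
python3 - <<'E'
from h import *
import pickle
c=pickle.load(open('s4.pkl','rb'));s0=pickle.load(open('scene0.pkl','rb'))
def circ(c,T,z,r):
  th=np.linspace(0,2*np.pi,360);return np.array([proj(c,[T[0]+r*np.cos(a),T[1]+r*np.sin(a),z]) for a in th])
g=cv2.cvtColor(s0['frame'],cv2.COLOR_BGR2GRAY);h=cv2.cvtColor(s0['frame'],cv2.COLOR_BGR2HSV)
print('sat stand');
for y in list(range(164,172))+list(range(188,200)):print(y,' '.join(f'{v:3d}' for v in h[y,268:298,1]))
P=circ(s0,(474.2,71.7),0,22);print('pred foot stand',P.min(0).round(1),P.max(0).round(1),P[P[:,1].argmax()].round(1),'tip',proj(s0,[474.2,71.7,58]))
P=circ(c,(548.18,-278.16),119.3,22)
for y in(251,253):
  q=P[np.abs(P[:,1]-y)<.4];print(y,q[:,0].min(),q[:,0].max())
# large reamer tip and top: held dome top
g2=cv2.cvtColor(c['frame'],cv2.COLOR_BGR2GRAY)
print('held top')
for y in range(206,224):print(y,' '.join(f'{v:3d}' for v in g2[y,154:182]))
for nm,z,r in(('rim',62,84),):
  P=circ(s0,(548.2,-279),z,r);print(nm,P.min(0).round(1),P.max(0).round(1))
h=cv2.cvtColor(s0['frame'],cv2.COLOR_BGR2HSV)[...,1]
print('rim top',h[232:246,180]);print('rim left',h[275,118:132]);print('rim right',h[268,220:232])
E
```

```text
sat stand
164 130 135 134 134 135 134 135 135 135 135 135 135 136 134 135 134 134 134 135 135 132 132 132 134 125 211 207 209 207 200
165 129 136 136 134 135 135 135 134 133 133 135 135 136 133 135 134 134 133 135 134 133 133 134 133 126 211 202 206 205 202
166 126 135 134 135 134 134 133 133 134 134 134 136 135 135 133 133 133 134 136 135 134 134 132 131 129 203 205 201 205 205
167 127 132 133 136 135 134 133 135 135 135 133 135 132 121 120 130 125 135 135 135 132 135 134 130 136 200 205 203 197 203
168 124 133 134 135 136 134 132 133 136 132 119 109  78  72  72  84  85 105 123 132 132 134 135 129 129 197 208 201 205 211
169 110 131 132 135 134 135 135 132 126  96  75  42  12  12  12  13  17  43  75  86  92 132 131 129 108 172 202 204 202 201
170 125 133 132 135 133 132 135 129  85  13  12  14  13  12  12   9   8  12  11  16  30 101 132 132 129 120 179 204 205 206
171 132 132 133 132 132 130 130 106  34  14  14  13  12  13  13  12   8  12  14  12  16  42 108 133 133 129 120 138 179 204
188 135 133 133 132 120  11  12  12  12  13  11  11  13  13  14  13  13  13  13  11  13  13  20  6
[... 3184 characters left out ...]
111  25  28
220  70 132 151 151 151 142 141 155 143 148 144 136 144 150 141 139 151 158 148 131 130 130 134 151 154 159  57  25
221 115 159 153 151 141 130 158 157 145 149 152 136 149 155 145 130 142 149 159 151 137 132 126 128 136 138 110  57
222 146 153 150 141 142 151 160 147 151 150 150 138 155 152 153 141 143 145 148 158 153 138 124 129 125 134 139 109
223 148 149 140 142 150 159 150 148 153 153 149 140 156 152 155 145 136 146 144 145 155 152 136 129 126 123 134 135
rim [120.8 235.3] [225.8 315.1]
rim top [135 135 134 133  86  15  10  15  13  15  13  14  13  12]
rim left [132 134 134 132  83  15  14  12  12  15  13   9   8   8]
rim right [ 11  11  11  12  11   4 101 134 135 134 134 136]
```

```bash
python3 - <<'E'
from h import *
import pickle
c=pickle.load(open('s4.pkl','rb'))
k=8;x0,y0=130,195
im=cv2.resize(c['frame'][y0:y0+72,x0:x0+80],None,fx=k,fy=k,interpolation=cv2.INTER_CUBIC)
f=lambda p:tuple(int(v) for v in ((np.array(p)-[x0,y0]+.5)*k))
T=(548.18,-278.16)
cv2.line(im,f(proj(c,[*T,119.3])),f(proj(c,[*T,177.3])),(0,0,255),1)
P=np.array([f(proj(c,[T[0]+22*np.cos(a),T[1]+22*np.sin(a),119.3])) for a in np.linspace(0,6.28,90)]);cv2.polylines(im,[P],True,(0,0,255),1)
cv2.imwrite('pics/s4z.png',im)
t=grab('top');pickle.dump(t,open('t4.pkl','wb'));cv2.imwrite('pics/t4.png',cv2.resize(t['frame'][100:240,280:440],None,fx=4,fy=4))
E
```

```text
(no output)
```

View pics/s4z.png

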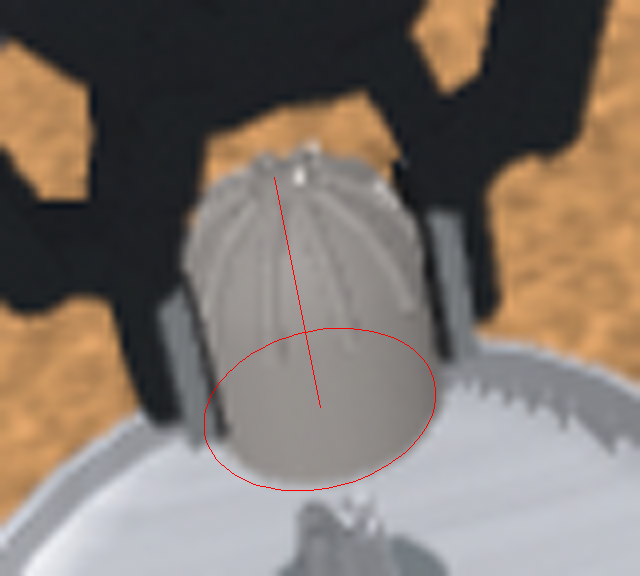

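View pics/t4.png

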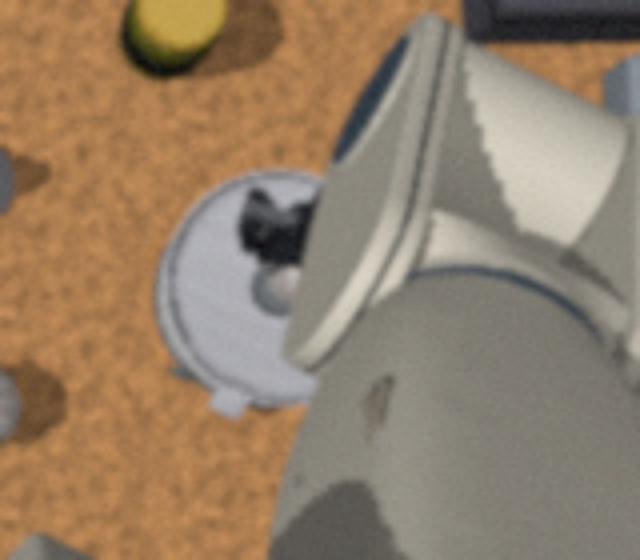

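```bash
python3 - <<'E'
from h import *
import pickle
s0=pickle.load(open('scene0.pkl','rb'));t0=pickle.load(open('top0.pkl','rb'))
def ext(c,T,z,r):
  P=np.array([proj(c,[T[0]+r*np.cos(a),T[1]+r*np.sin(a),z]) for a in np.linspace(0,6.283,720)])
  return P.min(0).round(1),P.max(0).round(1),'top@',P[P[:,1].argmin()].round(1),'bot@',P[P[:,1].argmax()].round(1)
T=(548.2,-279)
for n,z,r in(('hub',66,20),('tip',92,9),('rim',62,84)):print(n,'S',ext(s0,T,z,r),'T',ext(t0,T,z,r))
print('stand top view', ext(t0,(474.2,71.7),20,22),'obs bbox 217..233, 192..208')
h=cv2.cvtColor(s0['frame'],cv2.COLOR_BGR2HSV)[...,1]
for x in (175,183,190,196):print(x,h[230:242,x])
ht=cv2.cvtColor(t0['frame'],cv2.COLOR_BGR2HSV)[...,1]
print('top stand rows',ht[200,212:238],'cols',ht[188:212,224])
print('top rim right',ht[172,374:390],'top',ht[138:150,350],'left',ht[172,314:326],'bot',ht[196:210,355])
E
```

```text
hub S (array([161.4, 260.1]), array([186.3, 278.8]), 'top@', array([176.1, 260.1]), 'bot@', array([171.6, 278.8])) T (array([342.7, 164.2]), array([357.1, 178.5]), 'top@', array([349.7, 164.2]), 'bot@', array([350.1, 178.5]))
tip S (array([165.9, 253.9]), array([177.4, 262.3]), 'top@', array([172.7, 253.9]), 'bot@', array([170.6, 262.3])) T (array([349.2, 166.5]), array([355.8, 173.1]), 'top@', array([352.4, 166.5]), 'bot@', array([352.6, 173.1]))
rim S (array([120.8, 235.3]), array([225.8, 315.1]), 'top@', array([182.8, 235.3]), 'bot@', array([163.8, 315.1])) T (array([319.4, 142. ]), array([379.5, 201.7]), 'top@', array([348.4, 142. ]), 'bot@', array([350.5, 201.7]))
stand top view (array([216.4, 192.5]), array([231.8, 207.9]), 'top@', array([224.2, 192.5]), 'bot@', array([224.1, 207.9])) obs bbox 217..233, 192..208
175 [133 134 134 134 133 132  99  33  14  13  15  13]
183 [134 135 133 133 134 132  68  12  13  15  15  14]
190 [136 135 135 135 136 135 103  38  15  15  15  11]
196 [134 134 134 134 135 136 134  94  18  12  13  13]
top stand rows [137 137 140 139  91  41  17  15  15  14  18  17  17  20  16  16  16  16
  17  22  54 112 137 130 145 143] cols [144 131 136 120  76  22  24  15  17  18  15  16  17  18  19  20  18  11
  17  25  84 122 142 141]
top rim right [  8   9   9   8  11   3  26  93 139 137 130 144 123 143 138 129] top [141 135 142 102  46   5   7   9  10  10   8  11] left [138 144 134 132  76  11   8   3  11   7  12  12] bot [ 10  10   5  21  16  76 131 144 141 135 134 137 138 139]
```

```bash
python3 - <<'E'
from h import *
import pickle
t=pickle.load(open('t4.pkl','rb'))
def ext(c,T,z,r):
  P=np.array([proj(c,[T[0]+r*np.cos(a),T[1]+r*np.sin(a),z]) for a in np.linspace(0,6.283,720)])
  return P.min(0).round(1),P.max(0).round(1),P[P[:,0].argmin()].round(1),P[P[:,1].argmax()].round(1)
for z in(119.3,136,153.3):print(z,ext(t,(548.18,-278.16),z,22))
im=cv2.resize(t['frame'][150:190,325:365],None,fx=14,fy=14,interpolation=cv2.INTER_CUBIC);cv2.imwrite('pics/t4z.png',im)
E
```

```text
119.3 (array([346.7, 159.9]), array([363.4, 176.4]), array([346.7, 167.9]), array([355.4, 176.4]))
136 (array([348.4, 158.7]), array([365.4, 175.5]), array([348.4, 166.7]), array([357.2, 175.5]))
153.3 (array([350.3, 157.4]), array([367.5, 174.5]), array([350.3, 165.6]), array([359.2, 174.5]))
```

View pics/t4z.png

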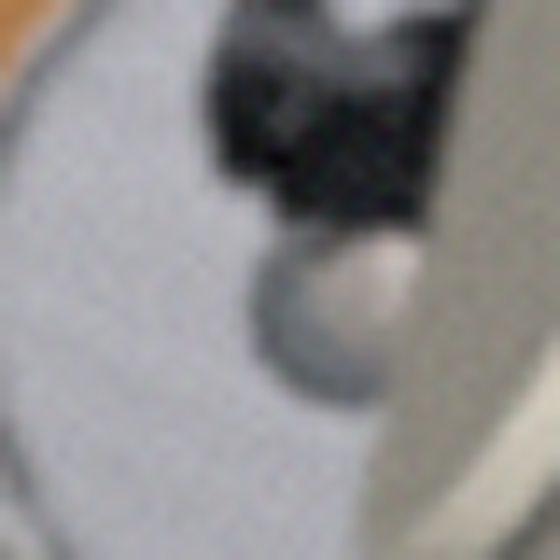

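Request:
play_rows([
  {"delta_pos": [0.0005, -0.0012, -0.01], "delta_rot": [0, 0, 0], "gripper": 0.2},
  {"delta_pos": [0.0005, -0.0012, -0.02], "delta_rot": [0, 0, 0], "gripper": 0.2},
  {"delta_pos": [0.0005, -0.0012, -0.02], "delta_rot": [0, 0, 0], "gripper": 0.2},
  {"delta_pos": [0.0005, -0.0012, -0.02], "delta_rot": [0, 0, 0], "gripper": 0.2},
])

```text
clock: 6.52
eef_pos: [548.5, -278.0, 277.7]
ee_rot: [0.169, 0.986, 0.0, -0.001]
contact_force: [-0.7, -0.4, 0.2]
width: 0.492
```

```bash
python3 - <<'E'
from h import *
import pickle
s=arm.get_state();print(s['eef_pos'],s['width'],s['contact_force'],s['ee_rot'],s['clock'])
c=grab('scene');pickle.dump(c,open('s5.pkl','wb'))
k=8;x0,y0=130,210
im=cv2.resize(c['frame'][y0:y0+72,x0:x0+80],None,fx=k,fy=k,interpolation=cv2.INTER_CUBIC)
f=lambda p:tuple(int(v) for v in ((np.array(p)-[x0,y0]+.5)*k))
T=s['eef_pos'][:2];zf=s['eef_pos'][2]-179.3
cv2.line(im,f(proj(c,[*T,66])),f(proj(c,[*T,zf+58])),(0,0,255),1)
for z,r in((zf,22),(66,20)):
  P=np.array([f(proj(c,[T[0]+r*np.cos(a),T[1]+r*np.sin(a),z])) for a in np.linspace(0,6.28,90)]);cv2.polylines(im,[P],True,(0,0,255),1)
cv2.imwrite('pics/s5z.png',im)
E
```

```text
[ 548.49836315 -277.97068797  277.71758528] 0.4919203870249433 [-0.70756742 -0.39009884  0.24649544] [ 1.69085974e-01  9.85600519e-01  3.89166291e-04 -1.18294496e-03] 6.5167
```

View pics/s5z.png

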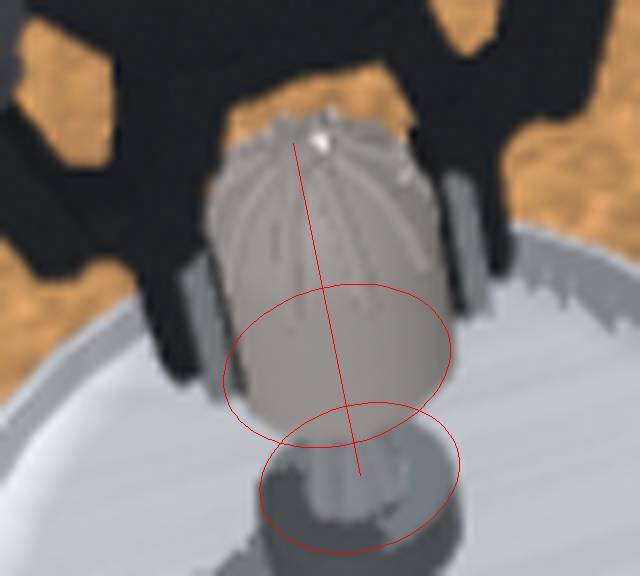

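Request:
play_rows([
  {"delta_pos": [0.0007, -0.0015, 0], "delta_rot": [0, 0, 0], "gripper": 0.2},
  {"delta_pos": [0.0007, -0.0015, 0], "delta_rot": [0, 0, 0], "gripper": 0.2},
  {"delta_pos": [0.0007, -0.0015, 0], "delta_rot": [0, 0, 0], "gripper": 0.2},
])

```text
clock: 6.82
eef_pos: [549.8, -280.1, 279.4]
ee_rot: [0.169, 0.986, -0.0, 0.0]
contact_force: [0.5, 0.3, 0.2]
width: 0.493
```

```bash
python3 - <<'E'
from h import *
s=arm.get_state();print(s['eef_pos'],s['width'],s['contact_force'],s['ee_rot'],s['clock'])
E
```

```text
[ 549.76354156 -280.10292058  279.37023427] 0.49262143599944025 [0.4844582  0.29120672 0.21235373] [ 1.68997412e-01  9.85616436e-01 -1.12940563e-04  3.21949168e-04] 6.8167
```

Request:
play_rows([
  {"delta_pos": [0, 0, -0.004], "delta_rot": [0, 0, 0], "gripper": 0.2},
  {"delta_pos": [0, 0, -0.008], "delta_rot": [0, 0, 0], "gripper": 0.2},
  {"delta_pos": [0, 0, -0.01], "delta_rot": [0, 0, 0], "gripper": 0.2},
  {"delta_pos": [0, 0, -0.01], "delta_rot": [0, 0, 0], "gripper": 0.2},
])

```text
clock: 7.15
eef_pos: [549.3, -279.9, 268.3]
ee_rot: [0.169, 0.986, 0.0, -0.001]
contact_force: [-0.3, 1.2, -1.1]
width: 0.493
```

```bash
cat > show.py <<'E'
from h import *
import sys
s=arm.get_state();print(s['eef_pos'],s['width'],s['contact_force'],s['ft_torque'],s['ee_rot'].round(4),s['clock'])
c=grab('scene')
k=8;x0,y0=130,int(sys.argv[2]) if len(sys.argv)>2 else 210
im=cv2.resize(c['frame'][y0:y0+72,x0:x0+80],None,fx=k,fy=k,interpolation=cv2.INTER_CUBIC)
cv2.imwrite(sys.argv[1],im)
E
python3 show.py pics/s6z.png 215
```

```text
[ 549.31274808 -279.86682673  268.26057625] 0.49312975716149965 [-0.32654391  1.2472553  -1.13345985] [-0.04308529 -0.03836823  0.03018221] [ 1.689e-01  9.856e-01  2.000e-04 -6.000e-04] 7.15
```

View pics/s6z.png

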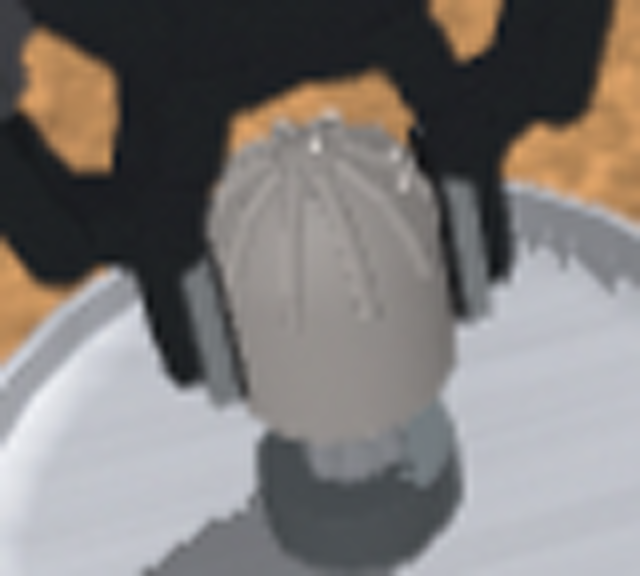

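Foot is at about 89 mm with no contact force, so the spigot tip is entering the socket. The reamer leans about 3° to the right in the jaws. I'll set it down, release so it aligns itself, then re-grip.

Request:
play_rows([
  {"delta_pos": [0, 0, -0.003], "delta_rot": [0, 0, 0], "gripper": 0.2},
  {"delta_pos": [0, 0, -0.006], "delta_rot": [0, 0, 0], "gripper": 0.2},
  {"delta_pos": [0, 0, -0.008], "delta_rot": [0, 0, 0], "gripper": 0.2},
  {"delta_pos": [0, 0, -0.008], "delta_rot": [0, 0, 0], "gripper": 0.2},
])

```text
clock: 7.53
eef_pos: [549.6, -280.2, 260.7]
ee_rot: [0.169, 0.986, -0.0, 0.0]
contact_force: [0.3, -2.1, -1.8]
width: 0.492
```

```bash
python3 show.py pics/s7z.png 220
```

```text
[ 549.57787137 -280.2025484   260.70293113] 0.49187690688660296 [ 0.2572682  -2.08447921 -1.75353374] [-0.37173518  0.05565286  0.00263836] [ 1.689e-01  9.856e-01 -2.000e-04  0.000e+00] 7.5333
```

View pics/s7z.png

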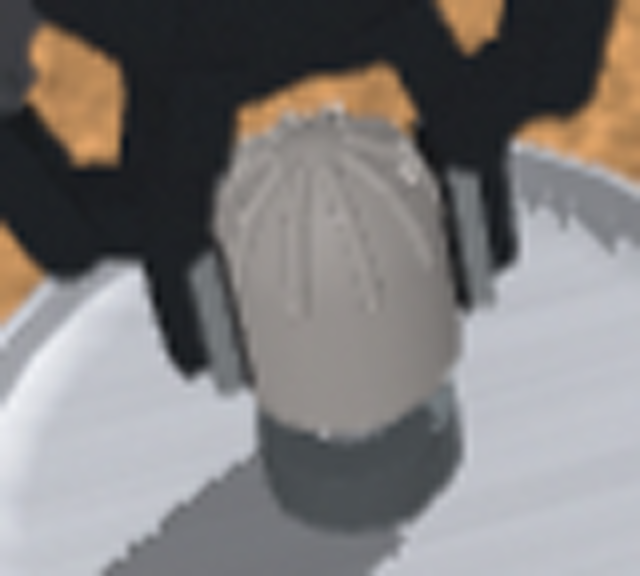

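Request:
play_rows([
  {"delta_pos": [0, 0, -0.002], "delta_rot": [0, 0, 0], "gripper": 0.2},
  {"delta_pos": [0, 0, -0.004], "delta_rot": [0, 0, 0], "gripper": 0.2},
  {"delta_pos": [0, 0, -0.004], "delta_rot": [0, 0, 0], "gripper": 0.2},
])

```text
clock: 7.83
eef_pos: [549.6, -280.3, 257.1]
ee_rot: [0.169, 0.986, -0.0, 0.0]
contact_force: [-1.0, -4.4, 1.4]
width: 0.491
```

```bash
python3 show.py pics/s8z.png 220
```

```text
[ 549.60668966 -280.3382885   257.08668539] 0.4905441123276636 [-0.96167913 -4.42112903  1.44202502] [-0.69028939  0.11428519 -0.03220224] [ 1.689e-01  9.856e-01 -3.000e-04  3.000e-04] 7.8333
```

Spigot contact shows as a sideways force of 4.4 N. Releasing so it self-aligns.

Request:
play_rows([
  {"delta_pos": [0, 0, 0], "delta_rot": [0, 0, 0], "gripper": 0.6},
  {"delta_pos": [0, 0, 0], "delta_rot": [0, 0, 0], "gripper": 0.75},
  {"delta_pos": [0, 0, 0], "delta_rot": [0, 0, 0], "gripper": 0.8},
  {"delta_pos": [0, 0, 0], "delta_rot": [0, 0, 0], "gripper": 0.8},
  {"delta_pos": [0, 0, 0], "delta_rot": [0, 0, 0], "gripper": 0.8},
])

```text
clock: 8.3
eef_pos: [549.6, -279.7, 256.9]
ee_rot: [0.169, 0.986, 0.0, -0.0]
contact_force: [1.0, 0.2, 0.3]
width: 0.802
```

```bash
python3 show.py pics/s9z.png 220
```

```text
[ 549.55415993 -279.74837733  256.92859212] 0.8018622808298295 [1.00081055 0.19022615 0.32764336] [ 0.03133018 -0.0026962   0.03037816] [ 1.689e-01  9.856e-01  2.000e-04 -2.000e-04] 8.3
```

View pics/s9z.png

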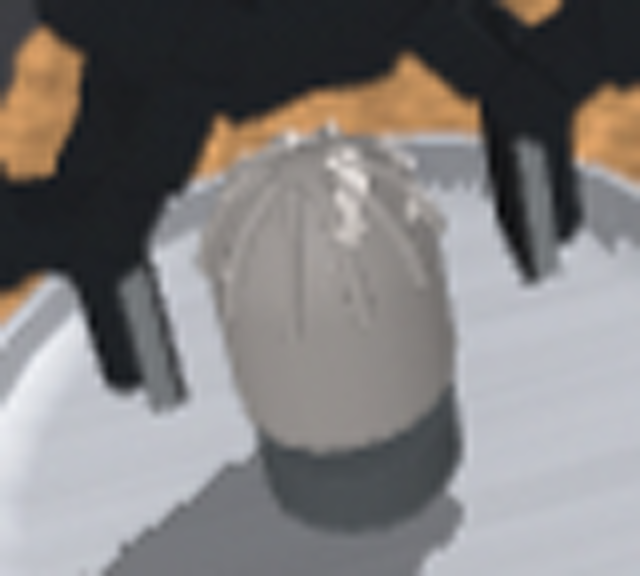

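```bash
python3 - <<'E'
from h import *
c=grab('scene')
k=8;x0,y0=130,220
im=cv2.resize(c['frame'][y0:y0+72,x0:x0+80],None,fx=k,fy=k,interpolation=cv2.INTER_CUBIC)
f=lambda p:tuple(int(v) for v in ((np.array(p)-[x0,y0]+.5)*k))
for T,col in(((549.5,-279.8),(0,0,255)),((548.2,-279.5),(255,0,0))):
  cv2.line(im,f(proj(c,[*T,76])),f(proj(c,[*T,134])),col,1)
  for z in(76,110):
    P=np.array([f(proj(c,[T[0]+22*np.cos(a),T[1]+22*np.sin(a),z])) for a in np.linspace(0,6.28,90)]);cv2.polylines(im,[P],True,col,1)
cv2.imwrite('pics/s10z.png',im)
E
```

```text
(no output)
```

View pics/s10z.png

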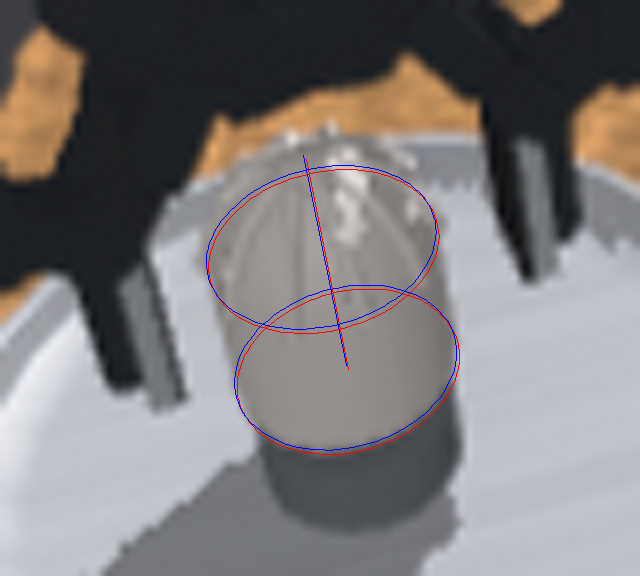

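The overlay shows the reamer standing upright on the spigot. Its foot ellipse matches z=76, exactly the expected 10 mm short of the hub, centred within about 1 mm of the TCP. Re-grip.

Request:
play_rows([
  {"delta_pos": [0, 0, 0], "delta_rot": [0, 0, 0], "gripper": 0.65},
  {"delta_pos": [0, 0, 0], "delta_rot": [0, 0, 0], "gripper": 0.57},
  {"delta_pos": [0, 0, 0], "delta_rot": [0, 0, 0], "gripper": 0.53},
  {"delta_pos": [0, 0, 0], "delta_rot": [0, 0, 0], "gripper": 0.5},
  {"delta_pos": [0, 0, 0], "delta_rot": [0, 0, 0], "gripper": 0.4},
  {"delta_pos": [0, 0, 0], "delta_rot": [0, 0, 0], "gripper": 0.3},
  {"delta_pos": [0, 0, 0], "delta_rot": [0, 0, 0], "gripper": 0.2},
  {"delta_pos": [0, 0, 0], "delta_rot": [0, 0, 0], "gripper": 0.2},
], grip_force=60)

```text
clock: 9.07
eef_pos: [549.7, -280.4, 257.3]
ee_rot: [0.169, 0.986, -0.0, 0.0]
contact_force: [-0.0, -5.0, 1.5]
width: 0.496
```

Request:
play_rows([
  {"delta_pos": [0, 0, -0.002], "delta_rot": [0, 0, 0], "gripper": 0.2},
  {"delta_pos": [0, 0, -0.004], "delta_rot": [0, 0, 0], "gripper": 0.2},
  {"delta_pos": [0, 0, -0.004], "delta_rot": [0, 0, 0], "gripper": 0.2},
])

```text
clock: 9.32
eef_pos: [549.8, -280.5, 253.4]
ee_rot: [0.169, 0.986, -0.0, 0.001]
contact_force: [-1.5, -6.7, 2.9]
width: 0.492
```

```bash
python3 show.py pics/s11z.png 220
```

```text
[ 549.77107993 -280.47977096  253.43037361] 0.49235393717886533 [-1.54948928 -6.7027801   2.90967055] [-1.01828936  0.23496966  0.04962659] [ 1.688e-01  9.856e-01 -5.000e-04  5.000e-04] 9.3167
```

View pics/s11z.png

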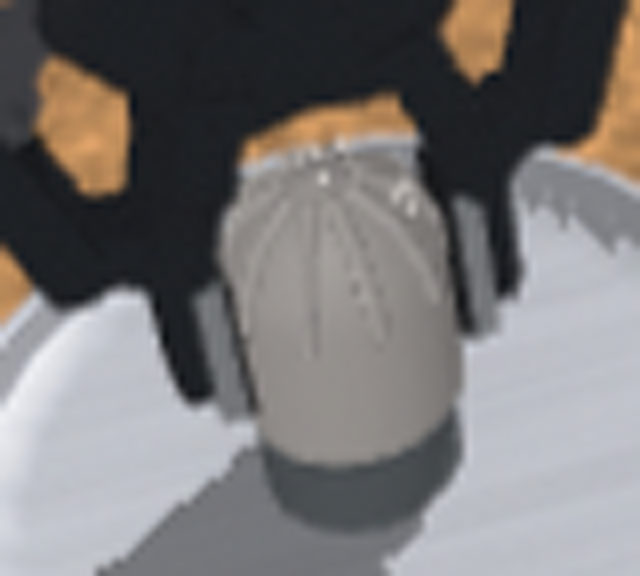

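Moving home: foot down about 3.5 mm. I'll trim y by -0.8 mm to relieve the side load and keep pushing.

Request:
play_rows([
  {"delta_pos": [0, -0.0008, -0.001], "delta_rot": [0, 0, 0], "gripper": 0.2},
  {"delta_pos": [0, -0.0008, -0.003], "delta_rot": [0, 0, 0], "gripper": 0.2},
  {"delta_pos": [0, -0.0008, -0.005], "delta_rot": [0, 0, 0], "gripper": 0.2},
  {"delta_pos": [0, -0.0008, -0.005], "delta_rot": [0, 0, 0], "gripper": 0.2},
], grip_force=90)

```text
clock: 9.7
eef_pos: [549.9, -281.1, 249.0]
ee_rot: [0.169, 0.986, -0.0, 0.001]
contact_force: [-2.1, -4.1, 8.1]
width: 0.488
```

```bash
python3 show.py pics/s12z.png 220
```

```text
[ 549.87759334 -281.07151131  248.9670259 ] 0.4879198415148402 [-2.10815648 -4.09965266  8.10528723] [-0.55961133  0.3140675   0.02087495] [ 1.689e-01  9.856e-01 -3.000e-04  6.000e-04] 9.7
```

View pics/s12z.png

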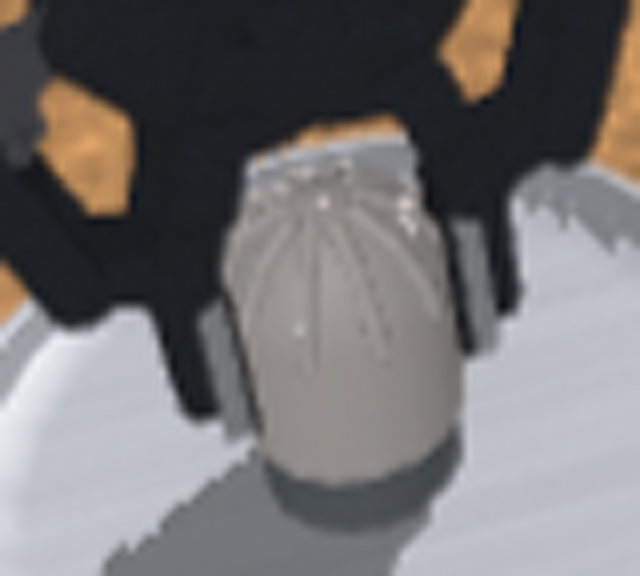

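Request:
play_rows([
  {"delta_pos": [0, -0.0004, -0.0015], "delta_rot": [0, 0, 0], "gripper": 0.2},
  {"delta_pos": [0, -0.0004, -0.003], "delta_rot": [0, 0, 0], "gripper": 0.2},
  {"delta_pos": [0, -0.0004, -0.004], "delta_rot": [0, 0, 0], "gripper": 0.2},
  {"delta_pos": [0, -0.0004, -0.004], "delta_rot": [0, 0, 0], "gripper": 0.2},
])

```text
clock: 10.08
eef_pos: [550.1, -281.4, 247.4]
ee_rot: [0.169, 0.986, -0.0, 0.001]
contact_force: [-8.6, 0.8, 28.8]
width: 0.489
```

```bash
python3 show.py pics/s13z.png 220
```

```text
[ 550.07010392 -281.4379842   247.37596601] 0.4887946395954323 [-8.61085845  0.83019346 28.84153124] [ 0.11179135  1.41757361 -0.06799108] [ 1.689e-01  9.856e-01 -3.000e-04  9.000e-04] 10.0833
```

View pics/s13z.png

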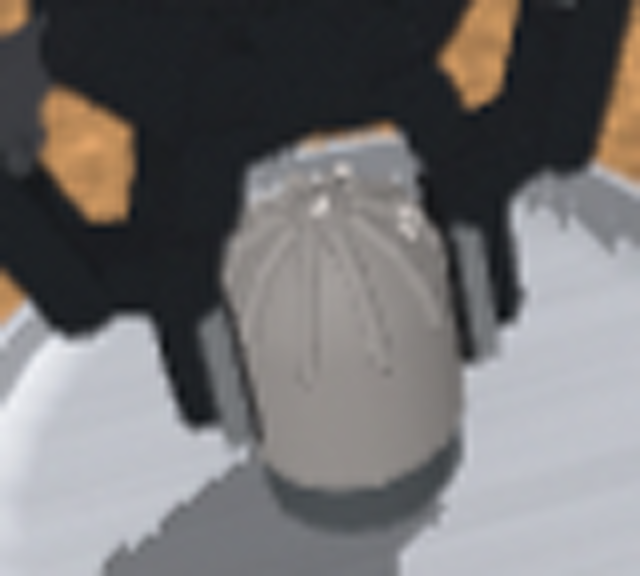

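Force ramped to 29 N after 9.9 mm of travel, consistent with home. Releasing and checking.

Request:
play_rows([
  {"delta_pos": [0, 0, 0.002], "delta_rot": [0, 0, 0], "gripper": 0.6},
  {"delta_pos": [0, 0, 0.002], "delta_rot": [0, 0, 0], "gripper": 0.8},
  {"delta_pos": [0, 0, 0.002], "delta_rot": [0, 0, 0], "gripper": 0.85},
  {"delta_pos": [0, 0, 0.002], "delta_rot": [0, 0, 0], "gripper": 0.85},
  {"delta_pos": [0, 0, 0.002], "delta_rot": [0, 0, 0], "gripper": 0.85},
])

```text
clock: 10.55
eef_pos: [549.4, -280.8, 245.3]
ee_rot: [0.169, 0.986, 0.0, -0.001]
contact_force: [-0.3, 0.6, 0.5]
width: 0.849
```

```bash
cat > ov.py <<'E'
from h import *
import sys
s=arm.get_state();print(s['eef_pos'],s['contact_force'],s['width'],s['clock'])
c=grab('scene')
k=8;x0,y0=130,220
im=cv2.resize(c['frame'][y0:y0+72,x0:x0+80],None,fx=k,fy=k,interpolation=cv2.INTER_CUBIC)
raw=im.copy()
f=lambda p:tuple(int(v) for v in ((np.array(p)-[x0,y0]+.5)*k))
for T,z0,col in(((549.3,-279.8),66,(0,0,255)),((549.3,-279.8),68,(255,0,0))):
  cv2.line(im,f(proj(c,[*T,z0])),f(proj(c,[*T,z0+58])),col,1)
  for z in(z0,z0+34):
    P=np.array([f(proj(c,[T[0]+22*np.cos(a),T[1]+22*np.sin(a),z])) for a in np.linspace(0,6.28,90)]);cv2.polylines(im,[P],True,col,1)
cv2.imwrite(sys.argv[1],im)
E
python3 ov.py pics/s14z.png
```

```text
[ 549.42248505 -280.84595785  245.3432476 ] [-0.32195069  0.56967211  0.52108846] 0.8493790013318527 10.55
```

View pics/s14z.png

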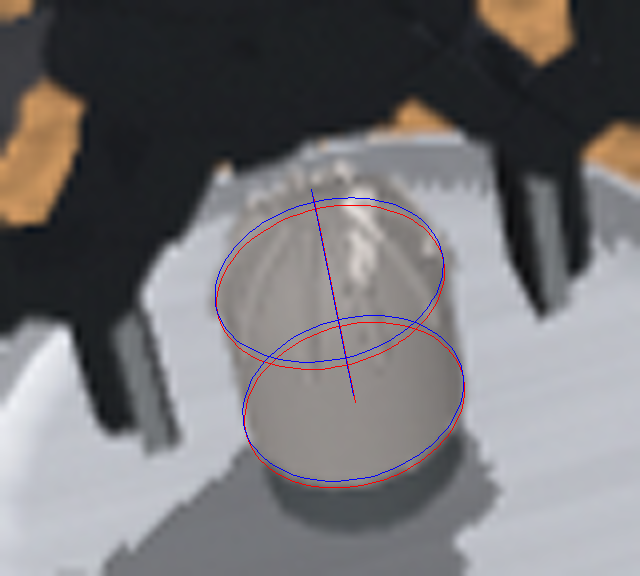

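The foot outline matches z=66 within about 1 mm. As a check I'll re-grip and push once more: if it is home, nothing should move.

Request:
play_rows([
  {"delta_pos": [0, 0, 0.002], "delta_rot": [0, 0, 0], "gripper": 0.65},
  {"delta_pos": [0, 0, 0.002], "delta_rot": [0, 0, 0], "gripper": 0.57},
  {"delta_pos": [0, 0, 0.002], "delta_rot": [0, 0, 0], "gripper": 0.53},
  {"delta_pos": [0, 0, 0.002], "delta_rot": [0, 0, 0], "gripper": 0.5},
  {"delta_pos": [0, 0, 0.002], "delta_rot": [0, 0, 0], "gripper": 0.4},
  {"delta_pos": [0, 0, 0.002], "delta_rot": [0, 0, 0], "gripper": 0.2},
  {"delta_pos": [0, 0, 0.002], "delta_rot": [0, 0, 0], "gripper": 0.2},
])

```text
clock: 11.18
eef_pos: [549.6, -281.4, 248.6]
ee_rot: [0.169, 0.986, -0.0, 0.0]
contact_force: [-1.6, 0.5, 5.2]
width: 0.491
```

Request:
play_rows([
  {"delta_pos": [0, 0, -0.001], "delta_rot": [0, 0, 0], "gripper": 0.2},
  {"delta_pos": [0, 0, -0.002], "delta_rot": [0, 0, 0], "gripper": 0.2},
  {"delta_pos": [0, 0, -0.002], "delta_rot": [0, 0, 0], "gripper": 0.2},
])

```text
clock: 11.43
eef_pos: [549.7, -281.4, 248.4]
ee_rot: [0.169, 0.986, -0.0, 0.0]
contact_force: [-5.8, 2.2, 20.4]
width: 0.491
```

```bash
python3 -c "
from h import *
s=arm.get_state();print(s['eef_pos'],s['contact_force'],s['width'],s['clock'])"
```

```text
[ 549.72964331 -281.41408511  248.42494048] [-5.80895056  2.16306852 20.35860251] 0.4909489725643465 11.4333
```

At 20 N it moved only 0.2 mm, so it's against a hard stop. I'll give a final nudge, release and retreat straight up.

Request:
play_rows([
  {"delta_pos": [0, 0, -0.001], "delta_rot": [0, 0, 0], "gripper": 0.2},
  {"delta_pos": [0, 0, -0.001], "delta_rot": [0, 0, 0], "gripper": 0.2},
  {"delta_pos": [0, 0, 0.002], "delta_rot": [0, 0, 0], "gripper": 0.6},
  {"delta_pos": [0, 0, 0.002], "delta_rot": [0, 0, 0], "gripper": 0.9},
  {"delta_pos": [0, 0, 0.002], "delta_rot": [0, 0, 0], "gripper": 1},
  {"delta_pos": [0, 0, 0.002], "delta_rot": [0, 0, 0], "gripper": 1},
  {"delta_pos": [0, 0, 0.002], "delta_rot": [0, 0, 0], "gripper": 1},
])

```text
clock: 12.02
eef_pos: [549.5, -281.1, 247.5]
ee_rot: [0.169, 0.986, 0.0, -0.0]
contact_force: [0.9, -0.8, -0.3]
width: 1.005
```

Request:
play_rows([
  {"delta_pos": [0, 0, 0.02], "delta_rot": [0, 0, 0], "gripper": 1},
  {"delta_pos": [0, 0, 0.055], "delta_rot": [0, 0, 0], "gripper": 1},
  {"delta_pos": [0, 0, 0.09], "delta_rot": [0, 0, 0], "gripper": 1},
  {"delta_pos": [0, 0, 0.13], "delta_rot": [0, 0, 0], "gripper": 1},
  {"delta_pos": [-0.03, 0.02, 0.16], "delta_rot": [0, 0, 0], "gripper": 1},
  {"delta_pos": [-0.06, 0.04, 0.18], "delta_rot": [0, 0, 0], "gripper": 1},
  {"delta_pos": [-0.09, 0.06, 0.2], "delta_rot": [0, 0, 0], "gripper": 1},
  {"delta_pos": [-0.1, 0.08, 0.2], "delta_rot": [0, 0, 0], "gripper": 1},
  {"delta_pos": [-0.1, 0.08, 0.2], "delta_rot": [0, 0, 0], "gripper": 1},
])

```text
clock: 12.77
eef_pos: [446.9, -198.7, 449.1]
ee_rot: [0.169, 0.986, 0.0, -0.0]
contact_force: [-0.5, 0.8, -1.5]
width: 0.999
```

```bash
python3 ov.py pics/s15z.png; python3 -c "
from h import *
c=grab('scene');cv2.imwrite('pics/s15.png',c['frame'])
im=cv2.resize(c['frame'][220:292,130:210],None,fx=8,fy=8,interpolation=cv2.INTER_CUBIC);cv2.imwrite('pics/s15r.png',im)"
```

```text
[ 446.90203354 -198.69790564  449.10216951] [-0.46582161  0.84388971 -1.4777067 ] 0.999349312773191 12.7667
```

View pics/s15z.png

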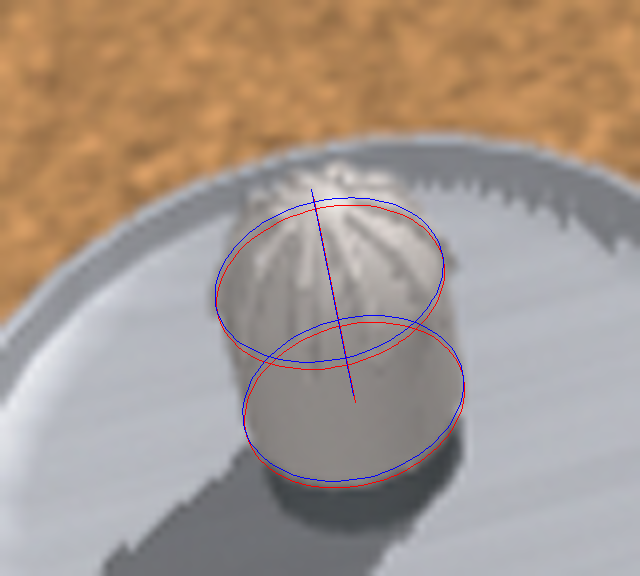

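View pics/s15.png

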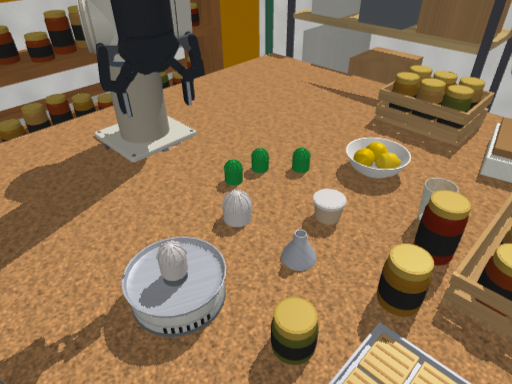

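View pics/s15r.png

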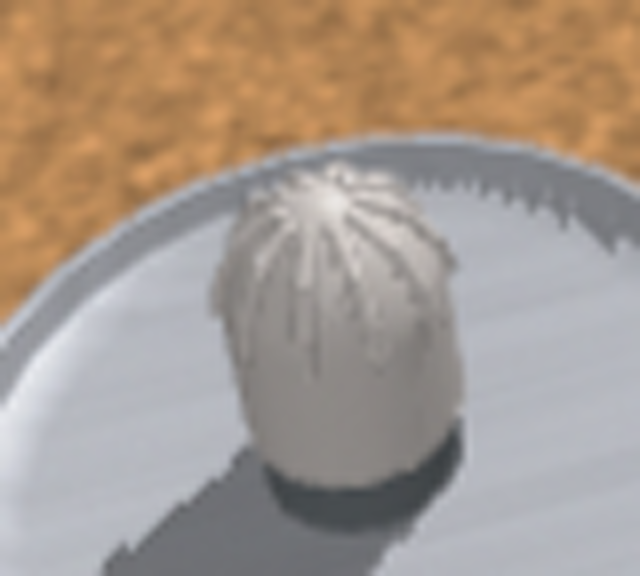

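```bash
python3 - <<'E'
from h import *
t=grab('top');k=12;x0,y0=325,150
im=cv2.resize(t['frame'][y0:y0+45,x0:x0+50],None,fx=k,fy=k,interpolation=cv2.INTER_CUBIC)
f=lambda p:tuple(int(v) for v in ((np.array(p)-[x0,y0]+.5)*k))
T=(548.7,-279.6)
for z,r in((66,22),(100,22)):
    P=np.array([f(proj(t,[T[0]+r*np.cos(a),T[1]+r*np.sin(a),z])) for a in np.linspace(0,6.28,90)]);cv2.polylines(im,[P],True,(0,0,255),1)
cv2.circle(im,f(proj(t,[*T,124])),3,(255,0,0),-1)
cv2.imwrite('pics/t15.png',im)
c=grab('scene');im=cv2.resize(c['frame'][160:235,210:290],None,fx=8,fy=8,interpolation=cv2.INTER_CUBIC);cv2.imwrite('pics/s16.png',im)
p=[470.2,-69.2]
print([((proj(c,[*p,z])-[210,160]+.5)*8).round() for z in(0,68)])
E
```

```text
[array([217., 464.]), array([206., 263.])]
```

View pics/t15.png

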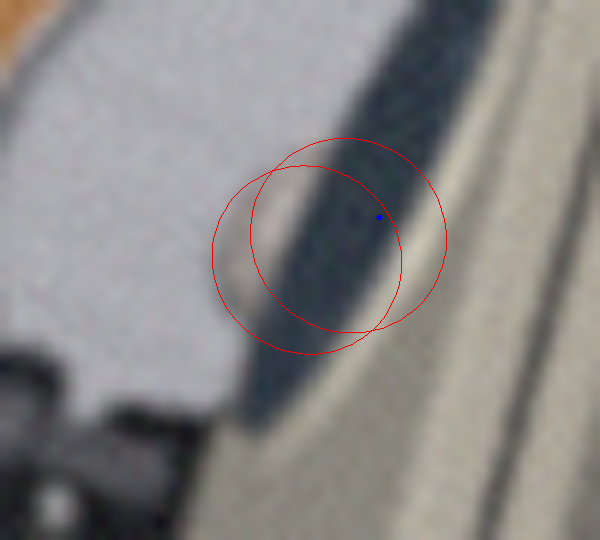

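View pics/s16.png

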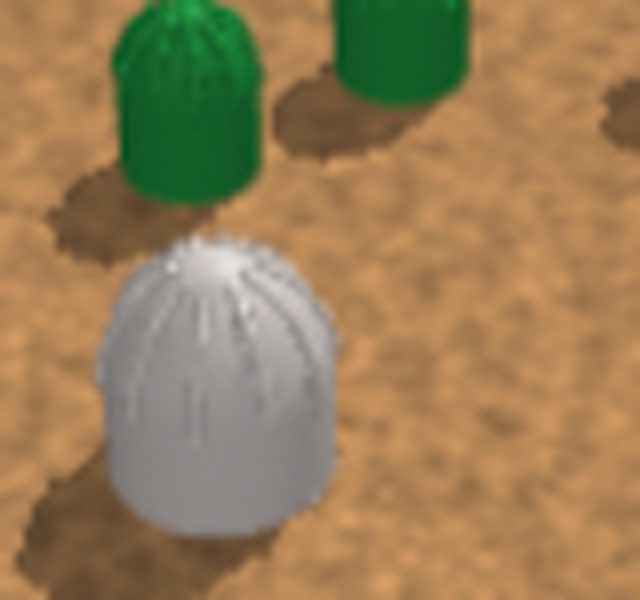

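The large reamer is untouched (tip at crop (212,265), as predicted). The arm blocks the top view of the press, so I'll move it aside for one last check that the reamer is upright.

Request:
play_rows([
  {"delta_pos": [-0.03, 0.3, 0], "delta_rot": [0, 0, 0], "gripper": 1},
  {"delta_pos": [-0.03, 0.3, 0], "delta_rot": [0, 0, 0], "gripper": 1},
  {"delta_pos": [-0.03, 0.3, 0], "delta_rot": [0, 0, 0], "gripper": 1},
  {"delta_pos": [-0.03, 0.3, 0], "delta_rot": [0, 0, 0], "gripper": 1},
  {"delta_pos": [-0.03, 0.3, 0], "delta_rot": [0, 0, 0], "gripper": 1},
  {"delta_pos": [-0.03, 0.3, 0], "delta_rot": [0, 0, 0], "gripper": 1},
  {"delta_pos": [-0.03, 0.3, 0], "delta_rot": [0, 0, 0], "gripper": 1},
  {"delta_pos": [-0.03, 0.3, 0], "delta_rot": [0, 0, 0], "gripper": 1},
  {"delta_pos": [-0.03, 0.3, 0], "delta_rot": [0, 0, 0], "gripper": 1},
])

```text
clock: 13.72
eef_pos: [420.3, 101.1, 447.4]
ee_rot: [0.167, 0.986, -0.0, -0.0]
contact_force: [0.4, 0.4, -0.1]
width: 0.997
```

```bash
python3 - <<'E'
from h import *
t=grab('top');k=12;x0,y0=325,150
a=cv2.resize(t['frame'][y0:y0+40,x0:x0+50],None,fx=k,fy=k,interpolation=cv2.INTER_CUBIC)
f=lambda p:tuple(int(v) for v in ((np.array(p)-[x0,y0]+.5)*k))
T=(548.7,-279.6)
for z,r in((66,22),(100,22)):
    P=np.array([f(proj(t,[T[0]+r*np.cos(a_),T[1]+r*np.sin(a_),z])) for a_ in np.linspace(0,6.28,90)]);cv2.polylines(a,[P],True,(0,0,255),1)
cv2.circle(a,f(proj(t,[*T,124])),3,(255,0,0),-1)
cv2.imwrite('pics/t17.png',a)
E
```

```text
(no output)
```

View pics/t17.png

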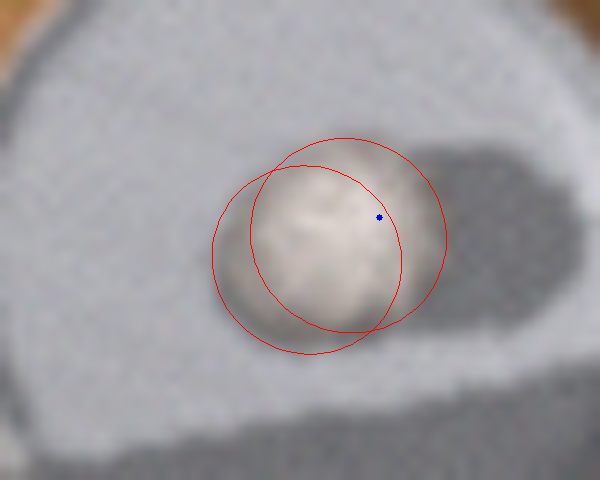

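The top view agrees: the reamer's outline fits an upright part on the spigot at home height. Handing in.

```bash
python3 -c "
from workcell import arm
print(arm.close_job())"
```

```text
the job is handed in; nothing more can be done
None
```

I fitted the small white reamer on the press spigot, let go of it, moved the arm clear and handed the job in at about 14 s. The large reamer and the green look-alikes were left where they stood.

**How it went:** I centred the reamer between the jaws by squeezing it in two directions. I then set it on the spigot, where it leaned about 3° in the jaws. I let go so it could align itself, and it stood 10 mm short of the hub, as expected. I gripped it again and pressed it straight down 9.9 mm until the force rose to 29 N. A second grip and push to 20 N moved it only 0.2 mm, so it is against a hard stop.

**Last checks:**
- **Height:** after release, the foot outline in the scene camera matched the hub height (66 mm) within about 1 mm.
- **Upright:** the top camera showed it upright over the spigot.
- **Disagreement:** the bright spot at the tip sat about 1 pixel to the right of where I predicted it in the scene camera. That could be a lean of 1–2° or just the ribs and camera calibration. The sides and foot looked upright, so I left it.
- **Sideways load:** the pushing put up to about 9 N sideways on the wrist; it dropped to nothing on release.

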